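Gauge an oval centrifuge adapter in the bench caliper

TASK

Stand the blue tube adapter upright on the white rest between the open jaws of the bench caliper, setting it down gently, and let go of it. Then slide the moving jaw shut by its orange thumb tab until the adapter is lightly but positively nipped between both jaws, as for taking a reading; do not press so hard that the jaw is forced out of parallel, and do not push the jaw itself. Leave the adapter held there upright and leave the things around the work where they are.

Things in the scene. Friction and masses are not known exactly. Their poses are not given: they have to be found in the camera images.
- blue_adapter: the blue plastic adapter (tube insert for the centrifuge) to be gauged: stands upright, 60 mm tall, dark bore mark on top, about 80 g, loose on the bench. Its section is oval, somewhere between 25 and 36 mm across depending on the direction in which it is measured; it may be gauged in any direction. Origin at the centre of its underside, z up along its axis.
- white_adapter: a white adapter of the same shape and size standing near the blue one; a bystander. Origin at the centre of its underside.
- caliper: bench caliper, fixed to the bench: grey base 135 x 176 x 12 mm, white rest in front (-x, robot side), steel beam along its y at x = 59 mm, end posts 50 mm high. Origin on the bench under the middle of the rest. The jaws reach from the beam over the rest as far as x = -18 mm; they are 12 mm thick in y and lie 30 to 44 mm above the bench (10 to 24 mm above the rest).
- rest (a point): point on the top of the white rest, 20 mm above the bench, where the adapter should stand (anywhere between the jaws, within about 12 mm of it along the caliper's x). Axes as the caliper's. The fixed jaw's face is at y = -28 mm from here, the moving jaw's at -28 mm plus the joint value.
- fixed_jaw: steel jaw fixed to the caliper. Origin in its measuring face (which looks to +y), 52 mm to +x of the rest point, 37 mm above the bench; axes as the caliper's.
- moving_jaw: steel jaw carried by the slider. Origin in its measuring face (looks to -y) at its root, 52 mm to +x of the rest point, 37 mm above the bench; axes as the fixed jaw's. Springy play at its root: a force at the adapter turns it about the vertical by about 0.0022 rad per newton (0.11 mm of yield there). Over about 6 N on the adapter is too hard.
- slide_jaw (a joint): opening between the jaw faces in m: 0 when the jaws meet, 0.065 fully open. The slider runs along the caliper's y axis with dry friction of about 2.5 N and stays where it is left; it closes towards -y.
- tab (a point): centre of the top of the orange thumb tab on the slider, 84 mm above the bench. The tab is 20 mm in the caliper's x, 12 mm in y, and stands 30 mm proud of the slider (32 x 42 mm, top at 54 mm). It may be pushed from its +y side or pinched. It is 25 mm to +y of the moving jaw's face and 59 mm to +x of the rest point.
- stain_bottle: white plastic stain bottle with a purple cap, 44 mm in diameter, 98 mm tall; a bystander. Origin at the centre of its underside.
- coplin: glass staining jar with purple contents, 56 mm in diameter, 90 mm tall; a bystander. Origin at the centre of its underside.
Things that resemble listed ones, but are neither listed nor needed, are in the scene too. Of the things that look like the blue_adapter, the smaller one is meant.

How it is judged:
On the way, in this order (a step that is already met when the one before it is completed fails the run):
1. the blue adapter stands upright on the rest between the open jaws, released, the moving jaw not yet pressing on it (z of blue_adapter in the frame of rest between -0.003 and 0.003 m and x of blue_adapter in the frame of rest between -0.018 and 0.018 m and y of blue_adapter in the frame of fixed_jaw above 0.012 m and y of blue_adapter in the frame of moving_jaw below -0.012 m and angle between blue_adapter's own z axis and vertical below 0.06 rad and contact force between the fingers and blue_adapter below 0.05 N and contact force between moving_jaw and blue_adapter below 0.3 N), for 0.2 s.
2. both jaws nip the adapter (contact force between each of moving_jaw, fixed_jaw and blue_adapter above 0.5 N), for 0.2 s.
At the end, for the whole second after the job is handed in: The blue adapter stands upright (within 0.06 rad) and still on the rest, within 18 mm of the rest point along the caliper's x, nipped between both jaws with more than 0.4 N on each, the moving jaw within 0.02 rad of parallel (contact force between each of moving_jaw, fixed_jaw and blue_adapter above 0.4 N and angle between the y axis of moving_jaw and the y axis of fixed_jaw, either way round below 0.02 rad and z of blue_adapter in the frame of rest between -0.003 and 0.003 m and x of blue_adapter in the frame of rest between -0.018 and 0.018 m and angle between blue_adapter's own z axis and vertical below 0.06 rad and linear speed of blue_adapter below 0.01 m/s); the robot touches nothing.
It fails at once if the moving jaw is forced more than 0.025 rad out of parallel (angle between the y axis of moving_jaw and the y axis of fixed_jaw, either way round above 0.025 rad).
It fails at once if the moving jaw presses on the adapter with more than 7 N (contact force between moving_jaw and blue_adapter above 7 N).
It fails at once if the jaw itself, not its tab, is pushed with the fingers (over 2 N) (contact force between the fingers and moving_jaw above 2 N).
It fails at once if the adapter is let go more than 12 mm above the rest (horizontal distance between blue_adapter and rest below 0.05 m and z of blue_adapter in the frame of rest above 0.012 m and contact force between the fingers and blue_adapter below 0.01 N).
It fails at once if a bystander is moved by more than 20 mm (distance of any of white_adapter, stain_bottle, coplin from where it was at the start of the episode above 0.02 m).
It also fails if it takes over 51 s, if anything falls off the work surface, if the arm or the gripper's body presses on something with over 40 N, if the wrist force passes 120 N, or if a joint passes its speed limit or range.

ROBOT

A 6-joint arm with a two-finger parallel gripper is mounted at the origin on the work surface; the furniture and walls round the work are solid. World frame = base frame: x ahead of the robot, y to its left, z up, the work surface at z = 0. Lengths are in m, angles in rad, forces in N, time in s.
With the tool pointing down it reaches from about 0.325 to 0.9 m from the base axis. Payload 3.5 kg.
Tool frame: the origin (TCP) lies at the very end of the fingers, on their centre line; the grasp point (between the pads) lies behind it (manip.pinch_z is the z of the grasp point in the tool frame, in m); z points along the fingers, y is the direction in which the jaws open and shut (so a half turn about z gives the same grasp; the last joint's range is limited). The gripper opens to 85 mm and grips with 20 to 120 N. Pads are 22 mm wide; open, the fingers measure 114 mm over their backs; the gripper's body (76 mm by 85 mm) begins 54 mm behind the grasp point. The pads swing forward as they close: fully open they stand 13 mm farther back than shut.
Start: joints at [-1.221, 0.276, -0.026, 1.268, 0, 1.467], TCP at [0.273, -0.562, 0.231] pointing down, gripper open.
Joint ranges: [-3.12, 3.12], [-0.85, 1.88], [-1.08, 1.24], [-1.95, 2.15], [-1.57, 1.53], [-3.14, 3.14]. Speed limits (rad/s): [2.57, 2.57, 3.14, 3.14, 3.14, 3.14].

INTERFACE

Orientations are given as a unit quaternion [x, y, z, w].
In Python, from workcell import manip gives the robot as it stands.
- The arm moves only by the tool carry_out, never from a script. Its argument "series" is text: rows parted by semicolons, each of 7 numbers parted by spaces: the shift along the tool's x, y, z as a fraction of full scale, then the turn, a rotation vector about the tool's x, y, z as a fraction of full scale, then the opening, from 0 (shut) to 1 (fully open). In form: tx ty tz rx ry rz claw; .... A call has exactly 5 rows; each row shifts and turns the pose as measured when the row begins, along the tool's axes as they then stand; what a row does not reach is not made up. Full scale, the value 1, is 0.025 m for a shift and 0.1 rad for a turn. A row lasts 1/12 s, in which the tool goes at most 41.7 mm and 7.16 degrees, less where a joint would pass 70% of its speed; a pose out of reach is approached as far as the arm can. A call with a number of a shift or a turn outside -1 to 1 is refused whole. A call with a gripper value outside its range is refused whole. The fingers move at their own pace and stop on an object; "newtons" is the grip in N (left out, the last holds). Time passes only in rows, so rows that do not move let the fingers close, or fill a call up. It gives the time, the measured TCP pose, the force and the opening at its end, in the units of the state.
- manip.get_state(): the state, without advancing time (a new reading comes with each control period).
- manip.grab_frame(name): name is "scene" or "top"; returns a dict with "img" (480x640x3 uint8, blue, green, red), "intrinsics" (3x3 intrinsics, pixels), "dist" ([k1, k2, p1, p2, k3] as OpenCV has them; the pictures are not rectified), "xyz" and "orientation" of the camera in the world. Camera axes: x right, y down, z forward; pixel columns grow to the right and rows downward; lengths in m; the calibration is good to about 2 mm. A picture is of the moment at which its call begins. There is no depth.
- manip.close_job(): hands the job in, once; it reports no verdict.
Trained networks look in a picture, given as the dict that the camera call returned (one of the last four; its "shot" number tells which), for a name from the list of things; names that differ only in an ending like _2 or _b are one class to them, and where a whole thing is asked for, a point or a joint stands for the part that bears it (a point fixed in the world has none). Each returns a list of dicts, best first, with "score" (0 to 1); they miss things now and then, are a little off and sometimes report something else, mostly with a low value. They report only what shows in the picture. A call takes as long as a camera call. They do not tell look-alikes from the thing itself.
- manip.recognise(label, picture): "at" ([column, row] in pixels, amid what is visible of it).
- manip.regions_of(label, picture): "pixels" (480x640 bool, what is visible of it) and "at" ([column, row] in pixels, amid what is visible of it).
- manip.mark_of(label, picture): "at" ([column, row] in pixels: a listed point, or the origin of a listed thing).
The state is a dict: "clock": time; "q": joint angles; "qvel": joint speeds; "joint_efforts": joint torques, N m; "tcp_pos": TCP position; "orientation": TCP orientation; "ft_force": force on the tool from outside, world axes, zero at the start; "ft_torque": the same for the moment, N m; "grip_width": finger opening in m.
Only numpy, scipy, OpenCV 4.12 (cv2) and the standard library are available. Lean on these libraries where they do the work, as an engineer would, in place of code of your own. Each camera call takes 0.05 s, during which the arm holds its last target. There are 200 camera calls.

## Working session

There is one attempt and no reset: what is moved stays moved. The work goes in short steps, Python scripts to look and compute and a tool call to move; the robot and the scene stay as the last step left them, time stands still between calls to the robot, and variables do not carry over. Pictures are saved under pics/ and viewed, on a budget of 10 in all, crops included, one or two more only if the job needs it, and the job is handed in when it is done.

Besides the shell and the picture viewer there is one more tool, called after "Request:" in YAML: its name, and indented under it one key for each argument. carry_out: Moves the arm, as the interface text tells. Its arguments: {"type":"object","properties":{"series":{"type":"string"},"newtons":{"type":"number"}},"required":["series"]}

```bash
mkdir -p pics; ls
cat > h.py <<'E'
import numpy as np, cv2
from scipy.spatial.transform import Rotation as R
from workcell import manip
def ray(f,px):
    u=cv2.undistortPoints(np.array([[px]],float),np.array(f["intrinsics"]),np.array(f["dist"]))[0,0]
    return np.array(f["xyz"]),R.from_quat(f["orientation"]).apply([u[0],u[1],1])
def onz(f,px,z):
    o,d=ray(f,px); return o+d*(z-o[2])/d[2]
def proj(f,P):
    Rm=R.from_quat(f["orientation"]).as_matrix().T
    return cv2.projectPoints(np.array(P,float).reshape(-1,1,3),cv2.Rodrigues(Rm)[0],-Rm@np.array(f["xyz"]),np.array(f["intrinsics"]),np.array(f["dist"]))[0][:,0]
def tri(obs):
    A=np.zeros((3,3));b=np.zeros(3)
    for f,p in obs:
        o,d=ray(f,p);d=d/np.linalg.norm(d);M=np.eye(3)-np.outer(d,d);A+=M;b+=M@o
    return np.linalg.solve(A,b)
E
python3 - <<'E'
from h import *
print(manip.pinch_z, manip.get_state())
for n in ("scene","top"):
    f=manip.grab_frame(n); cv2.imwrite(f"pics/{n}0.png",f["img"]); print(n,f["xyz"],f["orientation"],f["intrinsics"])
    for l,z in dict(blue_adapter=0,white_adapter=0,caliper=0,rest=.02,tab=.084,fixed_jaw=.037,moving_jaw=.037,stain_bottle=0,coplin=0).items():
        for r in manip.mark_of(l,f)[:3]: print(l,round(r["score"],2),np.round(r["at"],1),np.round(onz(f,r["at"],z),4))
E
```

```text
pics
-0.0187 {'clock': 0.0, 'q': array([-1.22140332e+00,  2.77159710e-01, -2.79121554e-02,  1.26798045e+00,
        9.94689484e-07,  1.46740031e+00]), 'qvel': array([-0.00270261, -0.00203483, -0.0013701 ,  0.0007134 ,  0.00064425,
       -0.00048767]), 'joint_efforts': array([ 2.30227251e-04, -4.45510948e+01,  2.95200384e+01,  1.63276226e-02,
       -2.30641517e-04, -4.91783936e-06]), 'tcp_pos': array([ 0.27314528, -0.56128038,  0.23012837]), 'orientation': array([ 9.74481414e-01,  2.24465366e-01, -1.37898493e-04, -1.11953392e-03]), 'ft_force': array([ 0.09094806, -1.17869097,  0.27241218]), 'ft_torque': array([ 0.03404246, -0.0109349 , -0.00875429]), 'grip_width': 0.08500327931956116}
scene [-0.01628546  0.56165375  0.57162228] [-0.3792061   0.78982562 -0.43517453  0.20736768] [[545.60841661   0.         321.24046075]
 [  0.         545.60841661 235.6502455 ]
 [  0.           0.           1.        ]]
blue_adapter 0.93 [248.9 390. ] [0.4435 0.3157 0.    ]
blue_adapter 0.55 [292.1 357.8] [0.4553 0.2349 0.    ]
white_adapter 0.78 [255.4 319.2] [0.5591 0.2304 0.    ]
rest 0.95 [389.7 2
[... 532 characters left out ...]
      1.        ]]
blue_adapter 0.84 [213.5 313.5] [0.4452 0.3029 0.    ]
blue_adapter 0.51 [249.6 308.1] [0.4572 0.2299 0.    ]
white_adapter 0.77 [251.9 252.2] [0.5708 0.2281 0.    ]
white_adapter 0.62 [349.7 305.3] [0.4654 0.0276 0.    ]
caliper 0.88 [350.6 303.8] [0.4684 0.0257 0.    ]
caliper 0.23 [250.4 308.6] [0.4562 0.2282 0.    ]
rest 0.69 [348.5 304. ] [0.4682 0.0316 0.02  ]
tab 0.88 [332.9 264.2] [0.5422 0.066  0.084 ]
fixed_jaw 0.57 [369.4 283. ] [ 0.5096 -0.0077  0.037 ]
fixed_jaw 0.31 [341.5 272.1] [0.5303 0.0469 0.037 ]
moving_jaw 0.56 [345.1 272.7] [0.5292 0.0399 0.037 ]
stain_bottle 0.87 [306.3 205.8] [0.6686 0.118  0.    ]
coplin 0.67 [399.6 194.2] [ 0.6958 -0.0759  0.    ]
```

View pics/scene0.png

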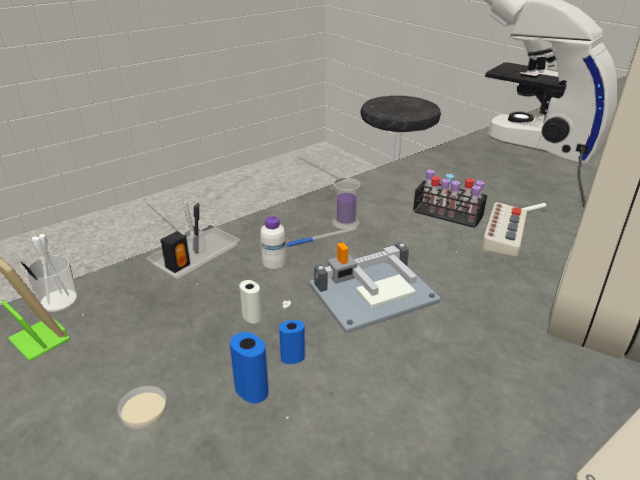

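View pics/top0.png

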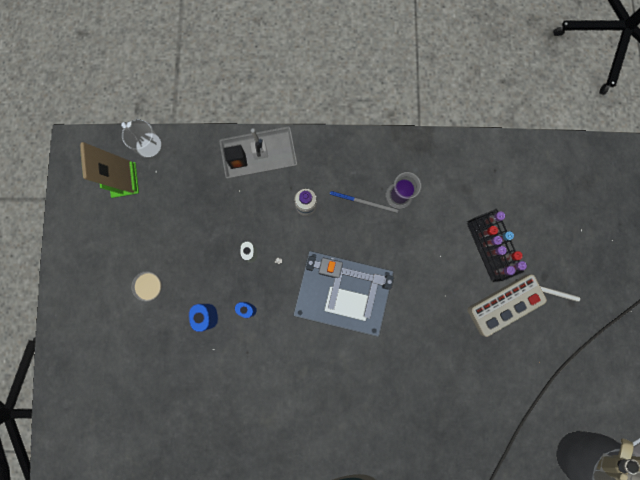

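The smaller blue adapter (the target) is at scene (292,342) and top (245,310). The large one, at scene (250,368), is the look-alike. The caliper is open and turned about -12°. Next I'll refine the caliper yaw and the adapter's oval axis.

```bash
cat > m.py <<'E'
from h import *
def blob(mask):
    c,_=cv2.findContours(mask.astype(np.uint8),cv2.RETR_EXTERNAL,cv2.CHAIN_APPROX_NONE)
    return max(c,key=cv2.contourArea)
def rect(f,c,z):
    P=np.array([onz(f,p[0],z)[:2] for p in c],np.float32)
    (cx,cy),(w,h),a=cv2.minAreaRect(P*1000); return np.round([cx,cy,w,h,a],1)
def win(f,p,r):
    m=np.zeros(f["img"].shape[:2],bool); x,y=map(int,p); m[y-r:y+r,x-r:x+r]=1; return m
E
python3 - <<'E'
from m import *
fs={n:manip.grab_frame(n) for n in("top","scene")}
for n,f in fs.items():
    hsv=cv2.cvtColor(f["img"],cv2.COLOR_BGR2HSV); H,S,V=cv2.split(hsv)
    p=(348,304) if n=="top" else (388,290)
    w=win(f,p,35); print(n,"hsv at rest",hsv[p[1],p[0]],"base",hsv[324,350] if n=="top" else hsv[305,350], "bench", hsv[350,350])
    m=w&(V>200)&(S<60); print("rest",rect(f,blob(m),.02))
    for r in manip.regions_of("caliper",f)[:1]:
        print("caliper base",rect(f,blob(r["pixels"]),.012),r["at"])
    tb=(H<20)&(S>150)&(V>130)&win(f,(332,266) if n=="top" else (342,250),25)
    c=blob(tb);print("tab",c[:,0].mean(0),rect(f,c,.084))
    b=(245,310) if n=="top" else (292,342)
    bm=(H>95)&(H<130)&(S>120)&win(f,b,17 if n=="top" else 26); bc=blob(bm)
    print("blue", rect(f,bc,.06), cv2.boundingRect(bc))
    # top face in scene: brighter
    dk=(V<60)&win(f,b if n=="top" else (291,326),9); dc=blob(dk); M=cv2.moments(dc); print("bore",M["m10"]/M["m00"],M["m01"]/M["m00"],onz(f,(M["m10"]/M["m00"],M["m01"]/M["m00"]),.06), rect(f,dc,.06))
a=fs["top"]["img"][285:335,220:270]; b=fs["top"]["img"][245:340,290:400]; c=fs["scene"]["img"][310:370,262:322]
a,b,c=[cv2.resize(x,(k,k*x.shape[0]//x.shape[1]),interpolation=cv2.INTER_CUBIC) for x,k in((a,250),(b,540),(c,250))]
o=np.zeros((520,800,3),np.uint8);o[:250,:250]=a;o[260:510,:250]=c;o[:b.shape[0],255:795]=b
cv2.imwrite("pics/crop1.png",o)
E
```

```text
top hsv at rest [ 87  11 215] base [108  50 122] bench [75  6 84]
rest [470.   34.8  79.9  48.   77.4]
caliper base [490.1  40.  179.3 138.4  77. ] [343.8, 294.0]
tab [330.74074074 266.22222222] [538.3  69.9  11.1  18.8  72.2]
blue [455.9 230.5  28.2  38.1   0.9] (235, 302, 21, 16)
bore 243.5 309.5 [0.45587326 0.23336722 0.06      ] [455.9 233.4   8.1   8.   46.4]
scene hsv at rest [ 38  16 244] base [ 99  25 176] bench [ 27  19 132]
rest [493.7  29.1  84.1 100.8  77.1]
caliper base [519.9  23.3 207.3 225.3  74.1] [367.4, 287.1]
tab [342.10204082 252.7755102 ] [522.6  84.5  16.2  56.7  49.8]
blue [432.5 251.3  34.7  82.6  52.8] (279, 320, 26, 44)
bore 291.11538461538464 325.91666666666663 [0.45591649 0.23420664 0.06      ] [455.9 234.5  11.2   8.2  51.3]
```

View pics/crop1.png

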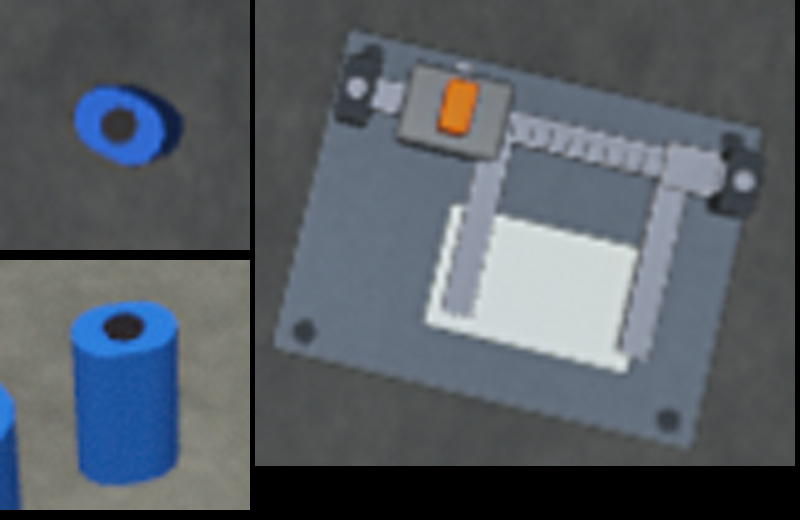

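```bash
cat >> m.py <<'E'
from scipy.optimize import least_squares
D=np.c_[np.cos(np.linspace(0,6.283,73)[:-1]),np.sin(np.linspace(0,6.283,73)[:-1])]
def bluemask(f,p,r):
    H,S,V=cv2.split(cv2.cvtColor(f["img"],cv2.COLOR_BGR2HSV)); return blob((H>95)&(H<130)&(S>110)&win(f,p,r))
def model(v,z0=0,t=np.linspace(0,6.283,60)):
    x,y,th,a,b=v; e=np.c_[a*np.cos(t),b*np.sin(t)]@np.array([[np.cos(th),np.sin(th)],[-np.sin(th),np.cos(th)]])+[x,y]
    return np.vstack([np.c_[e,0*t+z0],np.c_[e,0*t+z0+.06]])
def fit(obs,v0,z0=0):
    hs=[(f,(c[:,0]@D.T).max(0)+.4) for f,c in obs]
    fun=lambda v:np.concatenate([(proj(f,model(v,z0))@D.T).max(0)-h for f,h in hs]+[[(v[3]-.018)*2e3,(v[4]-.0125)*2e3]])
    return min((least_squares(fun,[*v0,t,.018,.0125],x_scale=[.01,.01,.3,.003,.003]) for t in(0,.8,1.6,2.4)),key=lambda r:r.cost)
E
python3 - <<'E'
from m import *
T=manip.grab_frame("top");S=manip.grab_frame("scene")
o=[(T,bluemask(T,(245,310),17)),(S,bluemask(S,(292,342),26))]
for ob in (o,o[:1],o[1:]):
    r=fit(ob,(.456,.233)); print(np.round(r.x,4),np.degrees(r.x[2])%180,r.cost)
y=np.radians(-12.9);c=np.array([.470,.0348]);ex=np.array([np.cos(y),np.sin(y)]);ey=np.array([-ex[1],ex[0]])
for px in((364.8,316.3),(335,309),(340.5,277.5),(345,277)):
    d=onz(T,px,.044)[:2]-c; print(px,d@ex,d@ey)
f=S
def P(x,y,z): return np.r_[c+x*ex+y*ey,z]
print(proj(S,[P(-18,-28,44)*0+P(-.018,-.028,.044),P(-.018,.0245,.044),P(.059,.0495,.084),P(-.024,-.04,.02),P(-.024,.04,.02)]))
print(proj(T,[P(-.018,-.028,.044),P(-.018,.0245,.044),P(.059,.0495,.084)]))
E
```

```text
[0.456  0.234  1.0713 0.018  0.0132] 61.382211668829925 8.176651669396097
[0.4556 0.2343 1.0269 0.0182 0.0131] 58.83599041459113 2.8192313235568633
[0.4565 0.2336 1.1082 0.018  0.0129] 63.494180898961055 1.919585321292514
(364.8, 316.3) -0.016742326209678315 -0.03748015077832652
(335, 309) -0.016536951047726196 0.021526221499758774
(340.5, 277.5) 0.04493620436958199 0.025113891915212884
(345, 277) 0.0479238378204576 0.016849699519019504
[[406.94419278 278.28774867]
 [378.82584517 286.97372844]
 [342.51776488 245.24452138]
 [413.93021952 290.18873011]
 [371.44521829 303.79198661]]
[[359.86121744 315.78735159]
 [333.32191233 309.38013602]
 [330.79200252 266.11376603]]
```

Request:
carry_out:
  series: "1 0 0 0 0 0 1;1 0 0 0 0 0 1;0 -1 0 0 0 0 1;0 -1 0 0 0 0 1;0 -1 0 0 0 0 1"
  newtons: 25

```text
clock: 1.72
tcp_pos: [0.2883, -0.4755, 0.2303]
orientation: [0.975, 0.223, 0.0, 0.002]
ft_force: [-0.8, -0.2, -0.1]
grip_width: 0.0852
```

The rest rectangle gives the caliper yaw as -12.9°. Jaw faces, tab and network marks all put the middle between the jaws at about (0.468, 0.028). The blue adapter is at (0.456, 0.234) with its minor axis at -28.6°.

```bash
cat > go.py <<'E'
import sys; from h import *
def plan(x,y,z,yaw,verbose=1):
    s=manip.get_state(); Rm=R.from_quat(s["orientation"])
    a=np.radians(yaw); tgt=R.from_matrix(np.array([[np.cos(a),np.sin(a),0],[np.sin(a),-np.cos(a),0],[0,0,-1]]))
    rv=(Rm.inv()*tgt).as_rotvec()/.1; d=np.array([x,y,z])-s["tcp_pos"]
    print("t",round(s["clock"],2),"tcp",np.round(s["tcp_pos"],4),"shift(total units, tool axes now)",np.round(Rm.inv().apply(d)/.025,2),"turn units",np.round(rv,2),"shift in final axes",np.round(tgt.inv().apply(d)/.025,2),"F",np.round(s["ft_force"],2),"q",np.round(s["q"],2),"w",round(s["grip_width"],4))
if __name__=="__main__": plan(*map(float,sys.argv[1:]))
E
python3 go.py .456 .234 .20 61.4
```

```text
t 1.72 tcp [ 0.2883 -0.4755  0.2303] shift(total units, tool axes now) [ 18.4  -22.63   1.1 ] turn units [ 0.04  0.02 -6.21] shift in final axes [28.13 -7.69  1.21] F [-0.78 -0.16 -0.05] q [-1.14  0.15 -0.18  1.23 -0.    1.55] w 0.0852
```

Request:
carry_out:
  series: "0.8 -1 0 0 0 0 0.65;0.8 -1 0 0 0 0 0.65;0.8 -1 0 0 0 0 0.65;0.8 -1 0 0 0 0 0.65;0.8 -1 0 0 0 0 0.65"

```text
clock: 2.13
tcp_pos: [0.322, -0.3148, 0.2295]
orientation: [0.976, 0.22, 0.0, 0.003]
ft_force: [0.1, 1.5, 1.3]
grip_width: 0.0555
```

Request:
carry_out:
  series: "0.8 -1 0 0 0 0 0.65;0.8 -1 0 0 0 0 0.65;0.8 -1 0 0 0 0 0.65;0.8 -1 0 0 0 0 0.65;0.8 -1 0 0 0 0 0.65"

```text
clock: 2.55
tcp_pos: [0.3591, -0.1517, 0.2296]
orientation: [0.976, 0.218, 0.002, 0.004]
ft_force: [1.2, -0.2, -0.4]
grip_width: 0.0556
```

Request:
carry_out:
  series: "0.8 -1 0 0 0 0 0.65;0.8 -1 0 0 0 0 0.65;0.8 -1 0 0 0 0 0.65;0.8 -1 0 0 0 0 0.65;0.8 -1 0 0 0 0 0.65"

```text
clock: 2.97
tcp_pos: [0.3969, 0.0117, 0.2303]
orientation: [0.976, 0.217, 0.004, 0.006]
ft_force: [0.4, -0.5, -0.3]
grip_width: 0.0556
```

Request:
carry_out:
  series: "0.8 -1 0 0 0 0 0.65;0.8 -1 0 0 0 0 0.65;0.8 -1 0 0 0 0 0.65;0 0 0 0 0 -1 0.65;0 0 0 0 0 -1 0.65"

```text
clock: 3.38
tcp_pos: [0.4208, 0.1166, 0.2313]
orientation: [0.947, 0.321, 0.007, 0.006]
ft_force: [0.4, -0.4, 0.3]
grip_width: 0.0557
```

Request:
carry_out:
  series: "0 0 0 0 0 -1 0.65;0 0 0 0 0 -1 0.65;0 0 0 0 0 -1 0.65;0 0 0 0 0 -1 0.65;0 0 0 0 0 0 0.65"

```text
clock: 3.8
tcp_pos: [0.421, 0.1192, 0.232]
orientation: [0.857, 0.515, 0.006, 0.008]
ft_force: [0.7, -0.3, 0.3]
grip_width: 0.0554
```

```bash
python3 go.py .456 .234 .12 61.4
```

```text
t 3.8 tcp [0.421  0.1192 0.232 ] shift(total units, tool axes now) [ 4.7  -1.    4.47] turn units [ 0.19 -0.03  0.11] shift in final axes [ 4.7  -0.97  4.48] F [ 0.68 -0.27  0.31] q [ 0.13 -0.07 -0.42  1.21 -0.01  2.19] w 0.0554
```

Request:
carry_out:
  series: "0.95 -0.2 0.4 0.2 0 0.1 0.65;0.95 -0.2 0.9 0 0 0 0.65;0.95 -0.2 0.9 0 0 0 0.65;0.95 -0.2 0.9 0 0 0 0.65;0.95 -0.2 0.9 0 0 0 0.65"

```text
clock: 4.22
tcp_pos: [0.4639, 0.2376, 0.137]
orientation: [0.865, 0.501, 0.009, 0.002]
ft_force: [0.6, -0.2, 0.9]
grip_width: 0.0555
```

```bash
python3 go.py .456 .234 .030 61.4
python3 - <<'E'
from m import *
T=manip.grab_frame("top");S=manip.grab_frame("scene")
a=T["img"][270:350,190:290]; b=S["img"][270:390,220:340]
o=np.hstack([cv2.resize(a,(400,320)),cv2.resize(b,(320,320))]);cv2.imwrite("pics/pre.png",o)
E
```

```text
t 4.22 tcp [0.4639 0.2376 0.137 ] shift(total units, tool axes now) [-0.34 -0.25  4.27] turn units [ 0.12 -0.13 -0.22] shift in final axes [-0.28 -0.21  4.28] F [ 0.63 -0.17  0.94] q [ 0.35  0.15 -0.39  1.01 -0.    2.44] w 0.0555
```

View pics/pre.png

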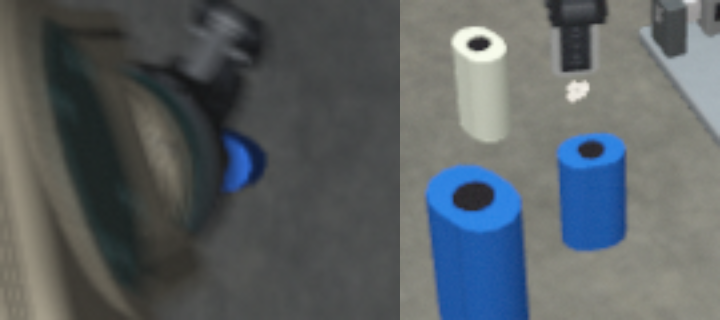

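The adapter is untouched, at scene crop (592,190). One finger shows behind it at crop (578,50). I'll check this against the projected TCP before going down.

```bash
python3 go.py .456 .234 .030 61.4
python3 - <<'E'
from h import *
S=manip.grab_frame("scene"); s=manip.get_state(); Rm=R.from_quat(s["orientation"])
p=proj(S,[s["tcp_pos"]+Rm.apply([0,k*.034,0]) for k in(-1,0,1)]); print((p-[220,270])*320/120+[400,0])
E
```

```text
t 4.32 tcp [0.4617 0.2381 0.1338] shift(total units, tool axes now) [-0.29 -0.15  4.15] turn units [ 0.07 -0.09 -0.18] shift in final axes [-0.25 -0.12  4.15] F [-1.04 -0.34 -0.19] q [ 0.35  0.16 -0.39  1.01  0.    2.44] w 0.0553
[[581.28992692  73.04822908]
 [573.87429755  29.75201119]
 [567.01446783 -10.26458103]]
```

Request:
carry_out:
  series: "-0.3 -0.15 0.2 0.1 -0.1 -0.2 0.65;0 0 1 0 0 0 0.65;0 0 1 0 0 0 0.65;0 0 0.9 0 0 0 0.65;0 0 0 0 0 0 0.65"

```text
clock: 4.78
tcp_pos: [0.4574, 0.2297, 0.0614]
orientation: [0.861, 0.509, 0.002, 0.001]
ft_force: [-0.4, -0.1, -0.3]
grip_width: 0.0554
```

```bash
python3 go.py .456 .234 .030 61.4
```

```text
t 4.78 tcp [0.4574 0.2297 0.0614] shift(total units, tool axes now) [ 0.12 -0.14  1.26] turn units [ 0.04 -0.03 -0.03] shift in final axes [ 0.12 -0.13  1.26] F [-0.39 -0.1  -0.28] q [ 0.34  0.23 -0.48  0.86 -0.    2.41] w 0.0554
```

Request:
carry_out:
  series: "0.15 -0.15 0 0 0 0 0.65;0 0 0.5 0 0 0 0.65;0 0 0.5 0 0 0 0.65;0 0 0.3 0 0 0 0.65;0 0 0 0 0 0 0.65"

```text
clock: 5.2
tcp_pos: [0.4594, 0.2342, 0.0358]
orientation: [0.862, 0.507, 0.007, 0.002]
ft_force: [0.1, 0.8, -0.1]
grip_width: 0.0555
```

```bash
python3 go.py .456 .234 .030 61.4
```

```text
t 5.2 tcp [0.4594 0.2342 0.0358] shift(total units, tool axes now) [-0.08 -0.12  0.23] turn units [ 0.1  -0.09 -0.08] shift in final axes [-0.07 -0.12  0.23] F [ 0.08  0.79 -0.13] q [ 0.35  0.26 -0.5   0.79 -0.    2.42] w 0.0555
```

Request:
carry_out:
  series: "-0.08 -0.12 0.2 0.1 -0.1 -0.08 0.65;0 0 0 0 0 0 0.2;0 0 0 0 0 0 0.1;0 0 0 0 0 0 0;0 0 0 0 0 0 0"
  newtons: 30

```text
clock: 5.62
tcp_pos: [0.4585, 0.2349, 0.0349]
orientation: [0.86, 0.511, 0.002, 0.001]
ft_force: [0.3, -0.3, -1.7]
grip_width: 0.0242
```

Request:
carry_out:
  series: "0 0 0 0 0 0 0;0 0 0 0 0 0 0;0 0 0 0 0 0 0;0 0 -0.5 0 0 0 0;0 0 -0.5 0 0 0 0"

```text
clock: 6.03
tcp_pos: [0.4556, 0.234, 0.058]
orientation: [0.86, 0.511, -0.001, -0.0]
ft_force: [0.5, 0.1, -0.7]
grip_width: 0.0247
```

```bash
python3 go.py .468 .028 .12 167
```

```text
t 6.03 tcp [0.4556 0.234  0.058 ] shift(total units, tool axes now) [-7.    4.37 -2.48] turn units [ -0.02   0.   -18.43] shift in final axes [-2.34 -7.92 -2.48] F [ 0.51  0.13 -0.7 ] q [ 0.35  0.24 -0.48  0.86 -0.    2.42] w 0.0247
```

Request:
carry_out:
  series: "0 0 -0.8 0 0 -1 0;0 0 -0.8 0 0 -1 0;0 0 -0.8 0 0 -1 0;0 0 -0.8 0 0 -1 0;0 0 -0.8 0 0 -1 0"

```text
clock: 6.45
tcp_pos: [0.4513, 0.2324, 0.1579]
orientation: [0.699, 0.715, -0.006, -0.003]
ft_force: [-0.1, 0.1, -1.6]
grip_width: 0.0244
```

Request:
carry_out:
  series: "0 0 0 0 0 -1 0;0 0 0 0 0 -1 0;0 0 0 0 0 -1 0;0 0 0 0 0 -1 0;0 0 0 0 0 -1 0"

```text
clock: 6.87
tcp_pos: [0.4551, 0.2338, 0.1646]
orientation: [0.489, 0.872, -0.0, -0.0]
ft_force: [-1.3, 0.7, -1.0]
grip_width: 0.0247
```

Request:
carry_out:
  series: "0 0 0 0 0 -1 0;0 0 0 0 0 -1 0;0 0 0 0 0 -1 0;0 0 0 0 0 -1 0;0 0 0 0 0 -1 0"

```text
clock: 7.28
tcp_pos: [0.4537, 0.2334, 0.1636]
orientation: [0.245, 0.969, -0.001, -0.001]
ft_force: [-0.3, 0.3, -0.9]
grip_width: 0.0247
```

Request:
carry_out:
  series: "0 0 0 0 0 -1 0;0 0 0 0 0 -1 0;0 0 0 0 0 -1 0;0 0 0 0 0 -0.7 0;0 0 0 0 0 0 0"

```text
clock: 7.7
tcp_pos: [0.4521, 0.2328, 0.1623]
orientation: [0.052, 0.999, -0.001, -0.003]
ft_force: [0.3, -0.7, -0.9]
grip_width: 0.0245
```

```bash
python3 go.py .468 .028 .14 167.1
```

```text
t 7.7 tcp [0.4521 0.2328 0.1623] shift(total units, tool axes now) [-1.49 -8.08  0.91] turn units [-0.04 -0.06  1.21] shift in final axes [-2.45 -7.84  0.89] F [ 0.32 -0.75 -0.87] q [ 0.35  0.12 -0.37  1.09 -0.    0.45] w 0.0245
```

Request:
carry_out:
  series: "0 0 0 0 0 0.8 0;-0.2 -0.95 0 0 0 0.2 0;-0.3 -0.95 0 0 0 0 0;-0.3 -0.95 0 0 0 0 0;-0.3 -0.95 0 0 0 0 0"

```text
clock: 8.12
tcp_pos: [0.459, 0.1351, 0.1617]
orientation: [0.105, 0.994, -0.001, -0.003]
ft_force: [-0.4, 1.0, -0.9]
grip_width: 0.0242
```

Request:
carry_out:
  series: "-0.3 -0.95 0 0 0 0 0;-0.3 -0.95 0 0 0 0 0;-0.3 -0.95 0 0 0 0 0;-0.3 -0.95 0 0 0 0 0;0 0 0 0 0 0 0"

```text
clock: 8.53
tcp_pos: [0.4677, 0.0282, 0.1614]
orientation: [0.112, 0.994, -0.002, -0.003]
ft_force: [0.2, -0.3, -0.6]
grip_width: 0.0246
```

```bash
python3 go.py .468 .028 .14 167.1
```

```text
t 8.53 tcp [0.4677 0.0282 0.1614] shift(total units, tool axes now) [-0.02 -0.    0.86] turn units [-0.04 -0.06  0.01] shift in final axes [-0.01 -0.    0.86] F [ 0.15 -0.26 -0.58] q [-0.08  0.05 -0.45  1.08 -0.    0.15] w 0.0246
```

Request:
carry_out:
  series: "0 0 0.7 0 -0.05 0 0;0 0 0.7 0 0 0 0;0 0 0.7 0 0 0 0;0 0 0.5 0 0 0 0;0 0 0 0 0 0 0"

```text
clock: 8.95
tcp_pos: [0.4693, 0.027, 0.0958]
orientation: [0.119, 0.993, -0.001, 0.002]
ft_force: [-0.6, 1.2, -0.5]
grip_width: 0.0243
```

```bash
python3 go.py .468 .028 .058 167.1
python3 - <<'E'
from m import *
S=manip.grab_frame("scene");T=manip.grab_frame("top")
a=S["img"][200:330,300:450]; b=T["img"][230:350,280:410]
o=np.zeros((520,800,3),np.uint8)
cv2.imwrite("pics/place.png",cv2.resize(a,(780,676//1)[:2],interpolation=cv2.INTER_CUBIC)[:600])
E
```

```text
t 8.95 tcp [0.4693 0.027  0.0958] shift(total units, tool axes now) [0.07 0.03 1.51] turn units [-0.02  0.04 -0.13] shift in final axes [0.06 0.03 1.51] F [-0.58  1.21 -0.55] q [-0.08  0.12 -0.53  0.92 -0.    0.16] w 0.0243
```

View pics/place.png

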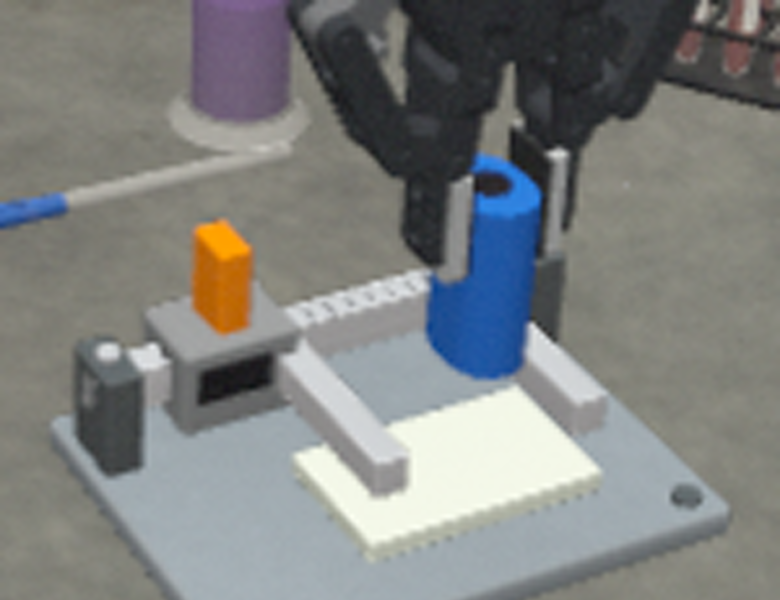

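The blue adapter hangs upright, gripped at its top half, at about crop (485,270) above the rest. The moving jaw is clear at (345,410) and the fixed jaw at (565,380). Lowering now.

Request:
carry_out:
  series: "0.06 0.03 0.4 0 0 -0.1 0;0 0 0.4 0 0 0 0;0 0 0.4 0 0 0 0;0 0 0.15 0 0 0 0;0 0 0 0 0 0 0"

```text
clock: 9.47
tcp_pos: [0.473, 0.0287, 0.0642]
orientation: [0.113, 0.994, -0.001, 0.007]
ft_force: [-0.1, -0.3, -1.7]
grip_width: 0.0247
```

```bash
python3 go.py .468 .028 .055 167.1
```

```text
t 9.47 tcp [0.473  0.0287 0.0642] shift(total units, tool axes now) [ 0.19 -0.07  0.37] turn units [-0.    0.14 -0.01] shift in final axes [ 0.19 -0.07  0.37] F [-0.15 -0.25 -1.74] q [-0.07  0.16 -0.56  0.83 -0.    0.15] w 0.0247
```

Request:
carry_out:
  series: "0.15 -0.07 0.1 0 0.14 0 0;0 0 0 0 0 0 0;0 0 0.08 0 0 0 0;0 0 0 0 0 0 0;0 0 0 0 0 0 0"

```text
clock: 9.88
tcp_pos: [0.4688, 0.0277, 0.0593]
orientation: [0.113, 0.994, 0.0, -0.001]
ft_force: [0.5, 0.4, -0.6]
grip_width: 0.0245
```

```bash
python3 go.py .468 .028 .055 167.1
```

```text
t 9.88 tcp [0.4688 0.0277 0.0593] shift(total units, tool axes now) [0.03 0.01 0.17] turn units [-0.   -0.02 -0.02] shift in final axes [0.03 0.01 0.17] F [ 0.5   0.39 -0.64] q [-0.08  0.17 -0.56  0.84  0.    0.15] w 0.0245
```

Request:
carry_out:
  series: "0 0 0.07 0 0 0 0;0 0 0 0 0 0 0;0 0 0.05 0 0 0 0;0 0 0 0 0 0 0;0 0 0 0 0 0 0"

```text
clock: 10.3
tcp_pos: [0.4696, 0.0276, 0.0567]
orientation: [0.113, 0.994, 0.0, 0.0]
ft_force: [0.6, -0.1, -1.2]
grip_width: 0.0246
```

Request:
carry_out:
  series: "0 0 0.05 0 0 0 0;0 0 0 0 0 0 0;0 0 0 0 0 0 0;0 0 0 0 0 0 0;0 0 0 0 0 0 0"

```text
clock: 10.72
tcp_pos: [0.4697, 0.0276, 0.0554]
orientation: [0.113, 0.994, 0.0, 0.0]
ft_force: [-0.0, 0.1, -0.7]
grip_width: 0.0246
```

```bash
python3 go.py .468 .028 .055 167.1
python3 - <<'E'
from m import *
S=manip.grab_frame("scene")
r=bluemask(S,(390,265),40); print(cv2.boundingRect(r), "predicted bottom rows z0=.02/.024:",[proj(S,model([.468,.028,-.225,.018,.0125],z))[:60].max(0) for z in(.02,.024)])
E
```

```text
t 10.72 tcp [0.4697 0.0276 0.0554] shift(total units, tool axes now) [0.07 0.   0.02] turn units [ 0.    0.   -0.02] shift in final axes [0.07 0.   0.02] F [-0.04  0.09 -0.66] q [-0.08  0.17 -0.57  0.83  0.    0.15] w 0.0246
(380, 251, 22, 42) predicted bottom rows z0=.02/.024: [array([397.78268053, 294.05323578]), array([397.9717997 , 292.09760962])]
```

Request:
carry_out:
  series: "0 0 0.05 0 0 0 0;0 0 0 0 0 0 0;0 0 0 0 0 0 0;0 0 0 0 0 0 0;0 0 0 0 0 0 0"

```text
clock: 11.18
tcp_pos: [0.47, 0.0276, 0.0542]
orientation: [0.113, 0.994, 0.0, 0.0]
ft_force: [0.2, -0.0, -0.8]
grip_width: 0.0245
```

Request:
carry_out:
  series: "0 0 0.05 0 0 0 0;0 0 0 0 0 0 0;0 0 0 0 0 0 0;0 0 0 0 0 0 0;0 0 0 0 0 0 0"

```text
clock: 11.6
tcp_pos: [0.4707, 0.0275, 0.0547]
orientation: [0.113, 0.994, 0.0, 0.001]
ft_force: [0.2, -0.1, -1.0]
grip_width: 0.0245
```

Request:
carry_out:
  series: "0 0 0.08 0 0 0 0;0 0 0 0 0 0 0;0 0 0 0 0 0 0;0 0 0 0 0 0 0;0 0 0 0 0 0 0"

```text
clock: 12.02
tcp_pos: [0.4717, 0.0274, 0.0543]
orientation: [0.113, 0.994, -0.0, 0.002]
ft_force: [0.8, -0.4, 0.0]
grip_width: 0.0247
```

```bash
python3 go.py .468 .028 .053 167.1
python3 - <<'E'
from m import *
S=manip.grab_frame("scene")
r=bluemask(S,(390,265),40); print(cv2.boundingRect(r))
E
```

```text
t 12.02 tcp [0.4717 0.0274 0.0543] shift(total units, tool axes now) [ 0.15 -0.01  0.05] turn units [ 0.    0.04 -0.02] shift in final axes [ 0.15 -0.01  0.05] F [ 0.81 -0.43  0.04] q [-0.08  0.18 -0.57  0.82 -0.    0.15] w 0.0247
(380, 251, 21, 42)
```

The TCP has stopped sinking at 0.0543 and the force has risen, so the adapter is on the rest. Releasing.

Request:
carry_out:
  series: "0 0 0 0 0 0 0.35;0 0 0 0 0 0 0.45;0 0 0 0 0 0 0.55;0 0 0 0 0 0 0.55;0 0 0 0 0 0 0.55"

```text
clock: 12.48
tcp_pos: [0.4713, 0.0274, 0.0536]
orientation: [0.113, 0.994, -0.0, 0.001]
ft_force: [0.7, 0.2, 0.5]
grip_width: 0.047
```

Request:
carry_out:
  series: "0 0 0 0 0 0 0.55;0 0 -0.5 0 0 0 0.55;0 0 -0.8 0 0 0 0.55;0 0 -0.8 0 0 0 0.55;0 0 -0.8 0 0 0 0.55"

```text
clock: 12.9
tcp_pos: [0.4659, 0.0278, 0.1234]
orientation: [0.113, 0.994, -0.0, -0.005]
ft_force: [-0.2, -0.1, -0.2]
grip_width: 0.047
```

```bash
python3 go.py .468 .028 .14 167.1
python3 - <<'E'
from m import *
S=manip.grab_frame("scene");T=manip.grab_frame("top")
r=bluemask(S,(390,265),40); print(cv2.boundingRect(r)); q=fit([(S,r)],(.47,.028),.02);print(np.round(q.x,4),q.cost)
cv2.imwrite("pics/rel.png",cv2.resize(S["img"][200:330,300:450],(750,650),interpolation=cv2.INTER_CUBIC)[:600])
E
```

```text
t 12.9 tcp [0.4659 0.0278 0.1234] shift(total units, tool axes now) [-0.07  0.03 -0.67] turn units [-0.02 -0.1  -0.02] shift in final axes [-0.08  0.03 -0.67] F [-0.23 -0.13 -0.24] q [-0.08  0.09 -0.49  1.   -0.    0.15] w 0.047
(380, 251, 21, 42)
[ 0.4714  0.0266 -0.1643  0.0176  0.0128] 3.096275416538441
```

View pics/rel.png

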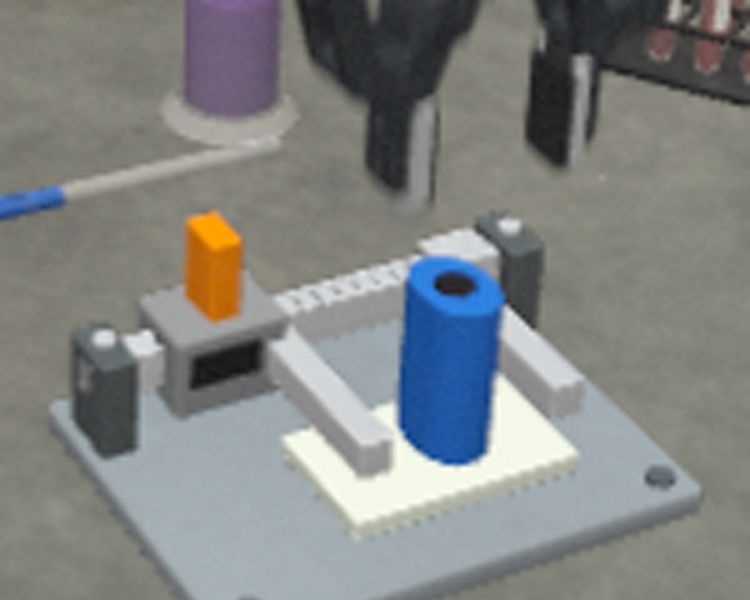

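The adapter stands upright on the rest at crop (450,360) and is released, with both jaws clear. Next I'll go to the +y side of the orange tab (215,265) with the fingers shut.

Request:
carry_out:
  series: "0 0 -0.6 0 -0.1 0 0;0 0 0 0 0 0 0;-0.8 0.6 0 0 0 0 0;-0.8 0.6 0 0 0 0 0;-0.8 0.6 0 0 0 0 0"

```text
clock: 13.42
tcp_pos: [0.5332, 0.0574, 0.1384]
orientation: [0.115, 0.993, -0.001, 0.001]
ft_force: [-0.1, -0.5, -0.8]
grip_width: -0.0003
```

```bash
python3 go.py .5454 .1011 .066 167.1
python3 - <<'E'
from m import *
for n,p in(("top",(332,266)),("scene",(342,250))):
    f=manip.grab_frame(n); H,S,V=cv2.split(cv2.cvtColor(f["img"],cv2.COLOR_BGR2HSV))
    try: c=blob((H<20)&(S>150)&(V>130)&win(f,p,25)); print(n,cv2.boundingRect(c),rect(f,c,.084))
    except ValueError: print(n,"hidden")
E
```

```text
t 13.42 tcp [0.5332 0.0574 0.1384] shift(total units, tool axes now) [-0.07  1.82  2.89] turn units [-0.03  0.02 -0.05] shift in final axes [-0.08  1.81  2.9 ] F [-0.09 -0.53 -0.76] q [-0.01  0.19 -0.34  1.04 -0.    0.22] w -0.0003
top hidden
scene (337, 243, 11, 21) [522.6  84.5  16.2  56.7  49.8]
```

Request:
carry_out:
  series: "0 0.9 0 0 0 0 0;0 0.9 0 0 0 0 0;0 0 0 0 0 0 0;0 0 0.5 0 0 0 0;0 0 0 0 0 0 0"

```text
clock: 13.93
tcp_pos: [0.5436, 0.1023, 0.1194]
orientation: [0.114, 0.993, -0.002, -0.002]
ft_force: [0.2, -0.2, -0.8]
grip_width: 0.0002
```

```bash
python3 go.py .5454 .1011 .066 167.1
```

```text
t 13.93 tcp [0.5436 0.1023 0.1194] shift(total units, tool axes now) [-0.09 -0.02  2.14] turn units [-0.05 -0.04 -0.03] shift in final axes [-0.08 -0.03  2.14] F [ 0.18 -0.17 -0.77] q [ 0.07  0.24 -0.32  1.01 -0.    0.3 ] w 0.0002
```

Request:
carry_out:
  series: "-0.08 0 0.6 0 0 0 0;0 0 0.6 0 0 0 0;0 0 0.6 0 0 0 0;0 0 0 0 0 0 0;0 0 0 0 0 0 0"

```text
clock: 14.35
tcp_pos: [0.5412, 0.0985, 0.0713]
orientation: [0.115, 0.993, -0.004, -0.005]
ft_force: [-0.4, 0.6, 0.2]
grip_width: 0.0002
```

```bash
python3 go.py .5454 .1011 .066 167.1;  python3 - <<'E'
from m import *
S=manip.grab_frame("scene")
cv2.imwrite("pics/tab.png",cv2.resize(S["img"][180:330,290:440],(600,600),interpolation=cv2.INTER_CUBIC))
E
```

```text
t 14.35 tcp [0.5412 0.0985 0.0713] shift(total units, tool axes now) [-0.14  0.14  0.21] turn units [-0.09 -0.09 -0.05] shift in final axes [-0.14  0.14  0.21] F [-0.43  0.56  0.15] q [ 0.07  0.29 -0.38  0.92 -0.01  0.3 ] w 0.0002
```

View pics/tab.png

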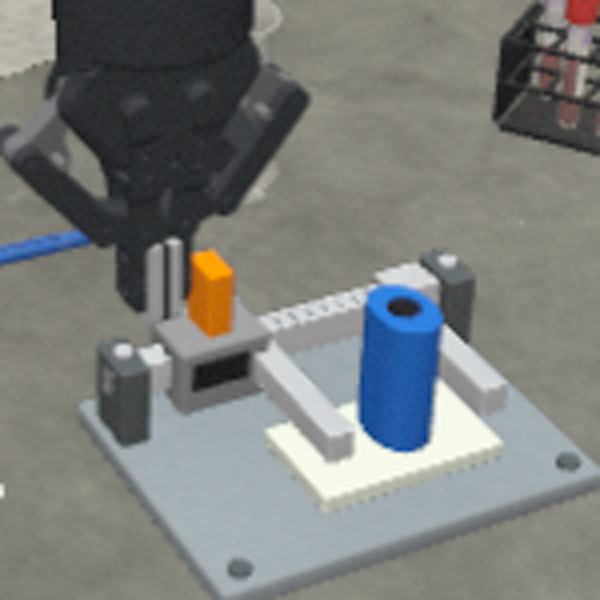

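The shut fingertips at crop (165,275) stand just on the +y side of the tab (212,290), above the slider. Pushing now toward -y.

Request:
carry_out:
  series: "-0.1 0 0.08 -0.09 -0.09 0 0;0 -0.2 0 0 0 0 0;0 -0.2 0 0 0 0 0;0 -0.2 0 0 0 0 0;0 -0.2 0 0 0 0 0"

```text
clock: 14.82
tcp_pos: [0.5402, 0.0785, 0.072]
orientation: [0.114, 0.993, 0.003, 0.002]
ft_force: [-0.0, 3.5, -2.7]
grip_width: -0.0001
```

```bash
cat > st.py <<'E'
from m import *
def st():
    s=manip.get_state();y=np.radians(-12.9);ex=np.array([np.cos(y),np.sin(y),0]);ey=np.array([-ex[1],ex[0],0])
    d=s["tcp_pos"]-[.4684,.028,0]; F=s["ft_force"]
    print("tcp in caliper mm",np.round([1e3*d@ex,1e3*d@ey,1e3*d[2]],1),"F",np.round([F@ex,F@ey,F[2]],2),"t",s["clock"])
st()
S=manip.grab_frame("scene");T=manip.grab_frame("top")
H,Sa,V=cv2.split(cv2.cvtColor(S["img"],cv2.COLOR_BGR2HSV))
c=blob((H<20)&(Sa>150)&(V>130)&win(S,(352,250),40)); print("tab px",c[:,0].mean(0),cv2.boundingRect(c))
b=bluemask(S,(395,270),40); print("blue",cv2.boundingRect(b),np.round(fit([(S,b)],(.47,.028),.02).x,4)); st()
E
python3 go.py .5454 .1011 .068 167.1; python3 st.py
```

```text
t 14.82 tcp [0.5402 0.0785 0.072 ] shift(total units, tool axes now) [0.   0.92 0.16] turn units [ 0.06  0.04 -0.03] shift in final axes [0.   0.93 0.16] F [-0.02  3.47 -2.69] q [ 0.02  0.27 -0.4   0.9   0.01  0.25] w -0.0001
tcp in caliper mm [58.7 65.3 72. ] F [-0.8   3.38 -2.69] t 14.8167
tab px [348.86666667 251.68888889] (343, 241, 11, 22)
blue (380, 251, 21, 42) [0.4714 0.0261 2.9309 0.0177 0.0125]
tcp in caliper mm [58.8 64.3 71.9] F [ 0.15 -0.24  0.14] t 14.9167
```

Request:
carry_out:
  series: "0 -0.1 0.1 0 0 0 0;0 -0.1 0 0 0 0 0;0 -0.1 0 0 0 0 0;0 -0.1 0 0 0 0 0;0 -0.05 0 0 0 0 0"

```text
clock: 15.33
tcp_pos: [0.5387, 0.0671, 0.0704]
orientation: [0.114, 0.993, 0.004, 0.003]
ft_force: [-0.2, 2.5, -1.4]
grip_width: 0.0002
```

```bash
python3 st.py
```

```text
tcp in caliper mm [59.8 53.8 70.4] F [-0.77  2.36 -1.41] t 15.3333
tab px [355.2826087  250.23913043] (349, 239, 11, 22)
blue (382, 251, 21, 42) [ 0.4703  0.0223 -0.2532  0.0177  0.0118]
tcp in caliper mm [59.8 53.6 70.3] F [-0.41  2.48  0.48] t 15.4333
```

Request:
carry_out:
  series: "0 -0.08 0 0 0 0 0;0 -0.07 0 0 0 0 0;0 -0.06 0 0 0 0 0;0 -0.06 0 0 0 0 0;0 -0.05 0 0 0 0 0"

```text
clock: 15.85
tcp_pos: [0.5369, 0.0593, 0.0704]
orientation: [0.114, 0.993, 0.004, 0.003]
ft_force: [0.7, 3.2, 0.2]
grip_width: -0.0002
```

```bash
python3 st.py
```

```text
tcp in caliper mm [59.8 45.8 70.4] F [-0.01  3.31  0.22] t 15.85
tab px [359.5106383 249.       ] (353, 238, 12, 22)
blue (386, 250, 21, 41) [ 0.4684  0.0146 -0.2708  0.0177  0.0119]
tcp in caliper mm [59.8 45.6 70.4] F [-0.69  1.15 -0.11] t 15.95
```

Request:
carry_out:
  series: "0 -0.02 0 0 0 0 0;0 -0.02 0 0 0 0 0;0 0 0 0 0 0 0;0 0 0 0 0 0 0;0 0 0 0 0 0 0"

```text
clock: 16.37
tcp_pos: [0.5366, 0.058, 0.0704]
orientation: [0.114, 0.993, 0.004, 0.003]
ft_force: [0.5, 3.2, 0.5]
grip_width: -0.0
```

```bash
python3 st.py
```

```text
tcp in caliper mm [59.8 44.5 70.4] F [-0.26  3.23  0.5 ] t 16.3667
tab px [360.29787234 248.9787234 ] (354, 238, 11, 22)
blue (387, 250, 21, 41) [ 0.4679  0.0132 -0.27    0.0178  0.012 ]
tcp in caliper mm [59.7 44.5 70.3] F [-0.35  3.17  0.46] t 16.4667
```

Request:
carry_out:
  series: "0 -0.02 0 0 0 0 0;0 0 0 0 0 0 0;0 0 0 0 0 0 0;0 0 0 0 0 0 0;0 0 0 0 0 0 0"

```text
clock: 16.88
tcp_pos: [0.5365, 0.0576, 0.0704]
orientation: [0.114, 0.993, 0.004, 0.003]
ft_force: [0.3, 3.1, 0.2]
grip_width: -0.0003
```

```bash
python3 st.py
```

```text
tcp in caliper mm [59.8 44.  70.4] F [-0.4   3.1   0.24] t 16.8833
tab px [360.57446809 248.74468085] (354, 238, 12, 21)
blue (387, 250, 21, 41) [ 0.4678  0.013  -0.2724  0.0177  0.012 ]
tcp in caliper mm [59.8 44.1 70.4] F [0.1  2.33 0.93] t 16.9833
```

Request:
carry_out:
  series: "0 -0.02 0 0 0 0 0;0 0 0 0 0 0 0;0 0 0 0 0 0 0;0 0 0 0 0 0 0;0 0 0 0 0 0 0"

```text
clock: 17.4
tcp_pos: [0.5364, 0.0571, 0.0704]
orientation: [0.114, 0.993, 0.004, 0.003]
ft_force: [-0.5, 3.1, 0.2]
grip_width: -0.0002
```

```bash
python3 st.py
```

```text
tcp in caliper mm [59.8 43.6 70.4] F [-1.22  2.92  0.18] t 17.4
tab px [360.76086957 248.65217391] (355, 238, 11, 21)
blue (387, 249, 21, 42) [ 0.468   0.0121 -0.2819  0.0179  0.0119]
tcp in caliper mm [59.8 43.6 70.4] F [-0.79  2.32 -0.19] t 17.5
```

Request:
carry_out:
  series: "0 -0.02 0 0 0 0 0;0 0 0 0 0 0 0;0 0 0 0 0 0 0;0 0 0 0 0 0 0;0 0 0 0 0 0 0"

```text
clock: 17.92
tcp_pos: [0.5363, 0.0566, 0.0704]
orientation: [0.114, 0.993, 0.004, 0.003]
ft_force: [1.2, 2.8, -0.1]
grip_width: -0.0
```

```bash
python3 st.py
```

```text
tcp in caliper mm [59.8 43.  70.4] F [ 0.58  2.97 -0.12] t 17.9167
tab px [361.15555556 248.66666667] (355, 238, 11, 21)
blue (388, 249, 20, 42) [ 0.468   0.0118 -0.3252  0.018   0.0119]
tcp in caliper mm [59.7 43.  70.4] F [0.1  2.93 0.37] t 18.0167
```

Request:
carry_out:
  series: "0 -0.02 0 0 0 0 0;0 0 0 0 0 0 0;0 0 0 0 0 0 0;0 0 0 0 0 0 0;0 0 0 0 0 0 0"

```text
clock: 18.43
tcp_pos: [0.5361, 0.0561, 0.0704]
orientation: [0.114, 0.993, 0.004, 0.003]
ft_force: [0.1, 2.6, 0.6]
grip_width: 0.0
```

```bash
python3 st.py
python3 - <<'E'
from m import *
S=manip.grab_frame("scene")
cv2.imwrite("pics/nip.png",cv2.resize(S["img"][225:315,345:435],(600,600),interpolation=cv2.INTER_CUBIC))
E
```

```text
tcp in caliper mm [59.8 42.5 70.4] F [-0.48  2.61  0.6 ] t 18.4333
tab px [361.44444444 248.53333333] (355, 238, 12, 21)
blue (388, 249, 21, 42) [ 0.4679  0.0112 -0.3106  0.0179  0.0122]
tcp in caliper mm [59.7 42.5 70.4] F [-0.2   3.74 -0.11] t 18.5333
```

View pics/nip.png

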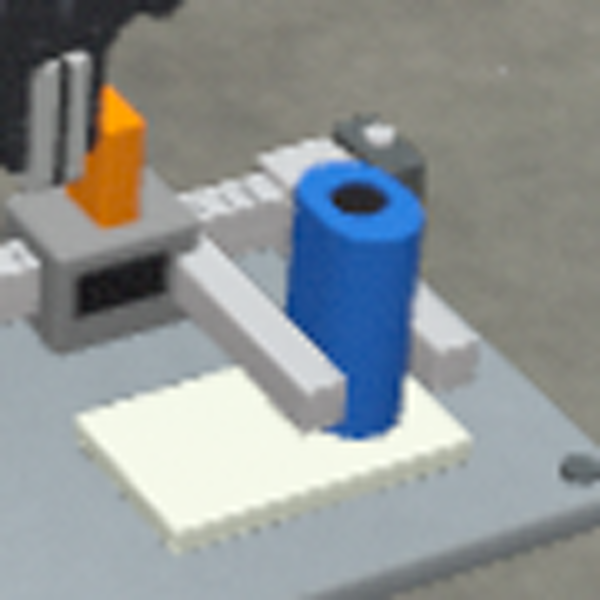

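The moving jaw at crop (320,380) touches the adapter, which is upright. The fixed jaw at (435,340) is within a few mm of it. I'll keep going in 0.5 mm steps.

Request:
carry_out:
  series: "0 -0.02 0 0 0 0 0;0 0 0 0 0 0 0;0 0 0 0 0 0 0;0 -0.02 0 0 0 0 0;0 0 0 0 0 0 0"

```text
clock: 19.0
tcp_pos: [0.536, 0.0553, 0.0704]
orientation: [0.114, 0.993, 0.005, 0.003]
ft_force: [0.7, 3.0, 0.4]
grip_width: -0.0004
```

```bash
python3 st.py
```

```text
tcp in caliper mm [59.8 41.7 70.4] F [0.06 3.07 0.4 ] t 19.0
tab px [361.72916667 248.5       ] (356, 238, 11, 21)
blue (388, 249, 21, 42) [ 0.4676  0.0105 -0.3239  0.0178  0.0119]
tcp in caliper mm [59.7 41.7 70.4] F [0.57 3.5  0.32] t 19.1
```

Request:
carry_out:
  series: "0 -0.02 0 0 0 0 0;0 0 0 0 0 0 0;0 0 0 0 0 0 0;0 0 0 0 0 0 0;0 0 0 0 0 0 0"

```text
clock: 19.52
tcp_pos: [0.5359, 0.0552, 0.0704]
orientation: [0.114, 0.993, 0.005, 0.003]
ft_force: [-0.1, 3.4, -0.3]
grip_width: 0.0001
```

```bash
python3 st.py
```

```text
tcp in caliper mm [59.8 41.6 70.4] F [-0.89  3.26 -0.28] t 19.5167
tab px [361.72916667 248.47916667] (356, 238, 11, 21)
blue (388, 249, 21, 42) [ 0.4676  0.0105 -0.3239  0.0178  0.0119]
tcp in caliper mm [59.7 41.6 70.4] F [-0.01  4.86 -0.12] t 19.6167
```

Contact: the last 0.5 mm step moved only 0.1 mm. I'll average the force.

```bash
cat > fa.py <<'E'
from h import *
F=[];P=[]
for i in range(8): manip.grab_frame("top"); s=manip.get_state(); F.append(s["ft_force"]@[.2233,.9748,0]); P.append((s["tcp_pos"]-[.4684,.028,0])@[.2233,.9748,0]*1e3)
print(np.round(F,1),np.mean(F),np.std(F)/8**.5,np.mean(P),s["clock"])
E
python3 fa.py
```

```text
[4.3 3.9 3.3 3.6 3.6 3.4 3.9 3.1] 3.617952916309964 0.12802938714382753 41.615363032394754 20.0167
```

Request:
carry_out:
  series: "0 -0.02 0 0 0 0 0;0 0 0 0 0 0 0;0 0 0 0 0 0 0;0 0 0 0 0 0 0;0 0 0 0 0 0 0"

```text
clock: 20.43
tcp_pos: [0.5359, 0.0552, 0.0704]
orientation: [0.114, 0.994, 0.006, 0.003]
ft_force: [1.0, 3.9, 0.1]
grip_width: 0.0
```

```bash
python3 fa.py
```

```text
[3.6 4.2 4.  2.7 4.3 4.5 3.9 5.1] 4.035722012917067 0.23186930349713866 41.57354560988874 20.8333
```

Request:
carry_out:
  series: "0 -0.03 0 0 0 0 0;0 0 0 0 0 0 0;0 0 0 0 0 0 0;0 0 0 0 0 0 0;0 0 0 0 0 0 0"

```text
clock: 21.25
tcp_pos: [0.5359, 0.0551, 0.0704]
orientation: [0.113, 0.994, 0.007, 0.004]
ft_force: [1.4, 3.7, -0.1]
grip_width: -0.0002
```

```bash
python3 fa.py
```

```text
[4.  4.1 5.  3.9 4.3 4.  3.9 3.9] 4.1283130888513275 0.11880532520673169 41.46880487135745 21.65
```

Request:
carry_out:
  series: "0 -0.04 0 0 0 0 0;0 0 0 0 0 0 0;0 0 0 0 0 0 0;0 0 0 0 0 0 0;0 0 0 0 0 0 0"

```text
clock: 22.07
tcp_pos: [0.5359, 0.055, 0.0705]
orientation: [0.113, 0.994, 0.008, 0.004]
ft_force: [0.6, 3.7, 0.1]
grip_width: -0.0
```

```bash
python3 fa.py; python3 st.py
```

```text
[4.  4.5 4.6 4.3 4.  4.6 3.3 4.2] 4.1950658525316875 0.1409977110168139 41.38573320221241 22.4667
tcp in caliper mm [59.7 41.4 70.5] F [-1.54  4.22  0.81] t 22.4667
tab px [361.93478261 248.7173913 ] (356, 238, 11, 21)
blue (388, 249, 21, 42) [ 0.4676  0.0105 -0.3239  0.0178  0.0119]
tcp in caliper mm [59.7 41.4 70.5] F [-0.51  4.5   0.75] t 22.5667
```

Pushing force is about 4.2 N against about 2.7 N while sliding, so the nip is about 1.5 N. Now back off in +y and up.

Request:
carry_out:
  series: "0 0.2 0 0 0 0 0;0 0.4 0 0 0 0 0;0 0.4 0 0 0 0 0;0 0 -0.8 0 0 0 0;0 0 -0.8 0 0 0 0"

```text
clock: 22.98
tcp_pos: [0.5372, 0.0775, 0.1067]
orientation: [0.115, 0.993, 0.001, -0.001]
ft_force: [0.7, -0.2, 1.2]
grip_width: 0.0001
```

Request:
carry_out:
  series: "0 0 -0.8 0 0 0 0;0 0.5 -0.8 0 0 0 0;0 1 0 0 0 0 0;0 1 0 0 0 0 0;0 0 0 0 0 0 0"

```text
clock: 23.4
tcp_pos: [0.5555, 0.1412, 0.1534]
orientation: [0.116, 0.993, -0.002, 0.003]
ft_force: [-0.0, -0.7, -0.3]
grip_width: 0.0001
```

```bash
python3 st.py
python3 - <<'E'
from m import *
S=manip.grab_frame("scene");T=manip.grab_frame("top")
a=cv2.resize(S["img"][220:320,340:440],(400,400),interpolation=cv2.INTER_CUBIC);b=cv2.resize(T["img"][245:345,300:400],(400,400),interpolation=cv2.INTER_CUBIC)
cv2.imwrite("pics/end.png",np.hstack([a,b]))
E
```

```text
tcp in caliper mm [ 59.6 129.8 153.4] F [ 0.12 -0.7  -0.33] t 23.4
tab px [360.73469388 247.7755102 ] (355, 238, 12, 21)
blue (388, 249, 21, 42) [ 0.4676  0.0105 -0.3239  0.0178  0.0119]
tcp in caliper mm [ 58.5 127.1 152.4] F [ 0.21 -0.07 -0.42] t 23.5
```

View pics/end.png

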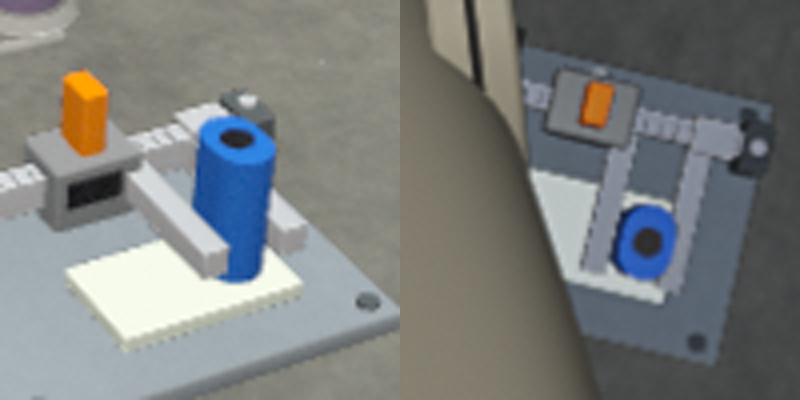

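The adapter stands upright between both jaws (left view at crop (235,200), right view at (648,242)). The jaws look parallel and the gripper is clear. Handing in.

```bash
python3 -c "
from workcell import manip
print(manip.close_job())"
```

```text
the job is handed in; nothing more can be done
None
```

I stood the smaller blue adapter upright on the rest and let go of it. I then slid the moving jaw shut by pushing the orange tab from its +y side, backed the gripper away and handed in at about 23.5 s. The hand-in gave no verdict.

**Last checks**
- **Nip:** the tab stalled, with 0.5 to 1 mm push steps moving it only about 0.1 mm. The push force rose to about 4.2 N against about 2.7 N while sliding, so I estimate about 1.5 N on the adapter. I did not measure that force directly.
- **After backing off:** the camera fit puts the adapter in exactly the same place as before, about 3 mm along the caliper's x from the rest point. It looks upright and the jaws look parallel, but I judged both by eye.
- **Surroundings:** the gripper was clear at 0.15 m height. I did not re-measure the bystanders; nothing near them was touched.

**Disagreements**
- **Rest position:** the white rest's outline put its middle about 7 mm to +y of where the jaws, the tab and the network marks put the rest point. I used the latter.
- **Tab in the last picture:** its centre shifted by about 1 px after the finger left. Its right edge did not move, so I put this down to the finger no longer hiding part of it. I did not re-touch the tab to confirm.

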